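# Clip the saw's key fob onto the tether eye

### The arm

A 6-joint arm with a two-finger parallel gripper is mounted at the origin on a cart in front of the work surface, level with it; the furniture and walls round the work are solid. World frame = base frame: x ahead of the robot, y to its left, z up, the work surface at z = 0. Lengths are in m, angles in degrees, forces in N, time in s.
With the tool pointing down it reaches from about 0.375 to 0.9 m from the base axis. Payload 3.1 kg.
Tool frame: the origin (TCP) lies midway between the tips of the shut fingers; the grasp point (between the pads) lies bot.hold_point_z behind it (bot.hold_point_z is the distance from the TCP to the grasp point, in m); z points along the fingers, y is the direction in which the jaws open and shut (so a half turn about z gives the same grasp; the last joint's range is limited). The gripper opens to 87 mm and grips with 3 to 60 N. Pads are 19 mm wide; open, the fingers measure 117 mm over their backs; the gripper's body (75 mm by 190 mm) begins 51 mm behind the grasp point.
Start: joints at [56.236, 30.224, 82.088, -0, 67.689, -10.227], TCP at [0.25, 0.573, 0.223] pointing down, gripper open.
Joint ranges: [-176.69, 176.69], [-43.24, 126.21], [12.49, 139.97], [-82, 262], [0, 151.66], [-163.58, 163.58]. Speed limits (degrees/s): [159.86, 159.86, 180, 180, 180, 180].

### API

Orientations are given as a 3x3 rotation matrix whose columns are the frame's x, y, z axes.
In Python, from rig import bot, vision, hand_in gives the robot as it stands. The module is installed in compiled form; this text tells all that it offers.
- The arm moves only by the shell command python3 -m handwheel 'ROWS'. ROWS is JSON, a list of rows, each an object of numbers: "hand": the gripper's target within -1 to 1 (fully open at 1, half-way at 0, shut at -1); "dx", "dy", "dz": the shift along the world's x, y, z in cm; "wx", "wy", "wz": the turn, a rotation vector about the world's x, y, z in rad. In form: [{"hand": .., "dx": .., "dy": .., "dz": .., "wx": .., "wy": .., "wz": ..}, ...]. A call has 1 to 10 rows; each row shifts and turns the commanded pose from where the row before left it; what a row does not reach is not made up. A row lasts 1/10 s, in which the tool goes at most 50 mm and 8.59 degrees, less where a joint would pass 70% of its speed; a pose out of reach is approached as far as the arm can. A call with a gripper value outside its range is refused whole. The fingers move at their own pace and stop on an object; the grip force is fixed at half the most. Time passes only in rows, so rows that do not move let the fingers close. It gives the time, the measured TCP pose, the force and the opening at its end, in the units of the state.
- bot.read_state(): the state, without advancing time (a new reading comes with each control period).
- vision.capture(name): name is "scene" or "top" or "wrist"; returns (picture, depth): 480x640x3 uint8, red, green, blue; 480x640 float32, m along the optical axis (not along the pixel's ray), 0 where there is no reading.
- vision.get_calibration(name): a dict with "fx", "fy", "cx", "cy" (pixels), "rvec" (rotation vector, rad) and "tvec" (3), from world to camera coordinates, as OpenCV has them. Camera axes: x right, y down, z forward; pixel columns grow to the right and rows downward; lengths in m; the calibration is good to about 2 mm. A picture is of the moment at which its call begins: read the wrist's pose just before it. get_calibration takes no time and is no camera call; for the wrist camera it gives the pose at the moment of the call.
- hand_in(): hands the job in, once; it reports no verdict.
The state is a dict: "time_s": time; "joint_positions": joint angles; "qvel": joint speeds; "tau": joint torques, N m; "position": TCP position; "tcp_rot": TCP orientation; "force": force on the tool from outside, world axes, zero at the start; "moment": the same for the moment, N m; "opening": opening from 0.0 (shut) to 1.0 (fully open).
Only numpy, scipy, OpenCV 4.12 (cv2) and the standard library are available. Lean on these libraries where they do the work, as an engineer would, in place of code of your own. Each camera call takes 0.05 s, during which the arm holds its last target.

### The job

Clip the yellow key fob to the steel eye on the bench: press the red sprung gate of its snap hook open against a leg of the eye, then draw the fob back until the leg lies in the far end of the hook and the gate has snapped shut. Keep drawing back with a gentle tug of about 10 N (never more than 20 N on the eye) to feel that it holds, then lay the fob flat on the bench, still clipped on, and let go. Leave the ink bottle, the tape measure and the paint jar alone.

Things in the scene. Friction and masses are not known exactly. Their poses are not given: they have to be found in the camera images.
- key_fob: Loose yellow block 90 x 24 x 30 mm (x, y, z), about 0.15 kg, lying on the bench; steel key on its -x end (to x = -70 mm), snap hook on its +x end. Origin: centre of the underside; z up, x towards the hook. The hook is a flat closed loop of 7 mm bar, its plane 15 mm above the underside, x = 55 to 140, y = -23.5 to +23 mm; +y side (inner face y = 16) and far end solid, -y side closed by the gate.
- gate (a joint): Red sprung gate, a 6 mm bar along the hook's -y side from its hinge (fob x = 71, y = -20 mm) to its tip (x = 123), where the solid nose of the loop begins. Angle in rad, 0 shut; opens only inwards (to fob +y) up to 0.62. Weak spring, 0.04 N m shut to 0.10 N m open: 1 to 5 N where the leg presses.
- gate_mid (a point): Point fixed to the fob at x = 107, y = -20, z = 15 mm, on the shut gate's line: where to press the gate on a leg. The leg's centre can enter between fob x = 95 and 119 mm; at y = -8 to -3 mm it is deep enough to pass behind the nose. Then draw the fob back (along its -x).
- hook_bow (a point): Point fixed to the fob at x = 129, y = 0, z = 15 mm: a leg's centre is at this x when seated against the hook's solid far end (inner face x = 133 mm). Drawing the fob back, the leg slides along the gate, slips past its tip, and the gate snaps shut at a leg x of about 125 to 128 mm, just before it seats.
- eye_plate: Fixed eye: blue plate 80 x 104 x 5 mm (x, y, z) with a closed upright steel bow: 8 mm round legs at y = -30 and +30 mm joined by a top bar (top at z = 78 mm). Origin: centre of the plate's underside, z up. The bow is clamped tight in slots, up to 5 mm before or behind the plate's middle along x; this offset is not measured, so seating must be felt. The fob's x goes about along the plate's x.
- leg_left (a point): Point fixed to the PLATE at x = 0, y = +30, z = 40 mm: the left leg (seen from the robot), save for the bow's unknown x offset of up to 5 mm. The fob starts on this side and is pressed on from there, towards plate -y.
- leg_right (a point): The same for the right leg, at plate y = -30 mm (either leg will do). Mind the tall fixed mitre saw 10 cm and more to the right of and behind the eye, its front end at about x = 0.42 m, y = -0.02 m: swing past it with the arm drawn in or high.
- ink: Bystander: dark ink bottle, 46 mm across, 75 mm tall; origin at the centre of its underside.
- tape_measure: Bystander: black pocket tape measure with a yellow disc, 35 x 93 x 61 mm; origin at the underside.
- paint_jar: Bystander: glass jar of red paint, 60 mm across, 58 mm tall; origin at the centre of its underside.

How it is judged (in metres and radians):
On the way, in this order (a step that is already met when the one before it is completed fails the run):
1. a leg of the eye presses the gate open (over 0.2 rad) (value of joint gate above 0.2 rad and contact force between key_fob and eye_plate above 0.5 N), for 0.05 s.
2. with the gate shut behind the leg and the leg in the far end of the hook, the fob is tugged back with over 5 N for 0.3 s (((y of leg_left in the frame of key_fob between -0.018 and 0.018 m and x of leg_left in the frame of key_fob between 0.121 and 0.138 m and z of leg_left in the frame of key_fob above -0.015 m) or (y of leg_right in the frame of key_fob between -0.018 and 0.018 m and x of leg_right in the frame of key_fob between 0.121 and 0.138 m and z of leg_right in the frame of key_fob above -0.015 m)) and value of joint gate below 0.08 rad and contact force between key_fob and eye_plate above 5 N), for 0.3 s.
At the end, for the whole second after the job is handed in: A leg of the eye is inside the hook's loop, the gate is shut (under 0.08 rad), and the fob lies flat on the bench (within 12 mm of it, tilted under 0.12 rad) at rest (((y of leg_left in the frame of key_fob between -0.018 and 0.018 m and x of leg_left in the frame of key_fob between 0.06 and 0.138 m and z of leg_left in the frame of key_fob above -0.015 m) or (y of leg_right in the frame of key_fob between -0.018 and 0.018 m and x of leg_right in the frame of key_fob between 0.06 and 0.138 m and z of leg_right in the frame of key_fob above -0.015 m)) and value of joint gate below 0.08 rad and height (world z) of key_fob below 0.012 m and angle between key_fob's own z axis and vertical below 0.12 rad and linear speed of key_fob below 0.02 m/s); the robot touches nothing.
It fails at once if the fob or its hook presses or pulls on the eye with more than 20 N (contact force between key_fob and eye_plate above 20 N).
It fails at once if the robot itself pushes on the eye with more than 20 N (contact force between any of the fingers, the arm and eye_plate above 20 N).
It fails at once if a bystander is moved more than 15 mm (distance of any of ink, tape_measure, paint_jar from where it was at the start of the episode above 0.015 m).
It also fails if it takes over 69 s, if anything falls off the work surface, if the arm or the gripper's body presses on something with over 40 N, if the wrist force passes 120 N, or if a joint passes its speed limit or range.

## Working session

There is one attempt and no reset: what is moved stays moved. The work goes in short steps, Python scripts to look and compute and a shell command to move; the robot and the scene stay as the last step left them, time stands still between calls to the robot, and variables do not carry over. Pictures are saved under pics/ and viewed, and the job is handed in when it is done.

```bash
mkdir -p pics
cat > h.py <<'E'
from rig import bot, vision, hand_in
import numpy as np, cv2
def snap(n,f):
    c=vision.get_calibration(n); p,d=vision.capture(n)
    cv2.imwrite('pics/%s.png'%f,p[:,:,::-1]); np.savez('pics/%s.npz'%f,p=p,d=d,**{k:np.array(v) for k,v in c.items()})
    return p,d,c
def world(f,uv=None):
    z=np.load('pics/%s.npz'%f); d=z['d']
    R=cv2.Rodrigues(z['rvec'].astype(float))[0]; t=z['tvec'].reshape(3)
    v,u=np.mgrid[:480,:640]
    P=np.stack([(u-z['cx'])/z['fx']*d,(v-z['cy'])/z['fy']*d,d],-1)
    W=(P-t)@R; W[d==0]=np.nan
    return W,z['p']
E
python3 - <<'E'
from h import *
print(bot.read_state(), bot.hold_point_z)
for n in ['scene','top']:
    snap(n,n+'0'); print(vision.get_calibration(n))
E
```

```text
{'time_s': 0.0, 'joint_positions': array([ 5.62354689e+01,  3.02779546e+01,  8.21582896e+01, -3.90064561e-04,
        6.76887918e+01, -1.02297049e+01]), 'qvel': array([-0.00654141,  0.02711239,  0.01226358, -0.03816208, -0.03930587,
       -0.0925103 ]), 'tau': array([-1.38964402e-03, -4.40049469e+01, -1.76588380e+01,  6.31736079e-02,
        5.82755136e-02, -1.60898462e-04]), 'position': array([0.24914245, 0.57237885, 0.22157192]), 'tcp_rot': array([[-9.16818337e-01,  3.99302740e-01, -1.20763928e-03],
       [ 3.99304384e-01,  9.16816614e-01, -1.81770024e-03],
       [ 3.81371074e-04, -2.14871657e-03, -9.99997619e-01]]), 'force': array([ 0.59441024,  0.56187574, -0.18183373]), 'moment': array([0.05385481, 0.07826436, 0.03076487]), 'opening': 0.9979441459712611} 0.0187
{'fx': 574.6427848368745, 'fy': 574.6427848368745, 'cx': 319.79449318707947, 'cy': 233.52198309776182, 'rvec': array([ 2.39739365, -0.56036439,  0.20539721]), 'tvec': array([-0.34667544,  0.47524217,  0.81102754])}
{'fx': 574.9585050980464, 'fy': 574.9585050980464, 'cx': 321.2974232902252, 'cy': 232.57311915568047, 'rvec': array([ 2.16137036, -2.1280666 ,  0.11707048]), 'tvec': array([0.35062281, 0.55319418, 1.07459672])}
```

View pics/scene0.png

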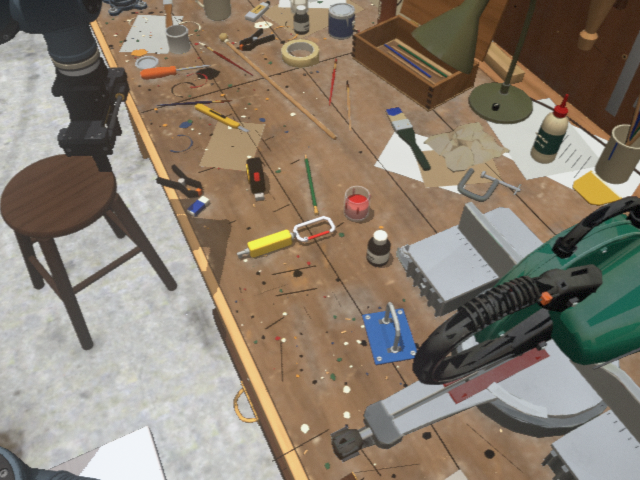

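View pics/top0.png

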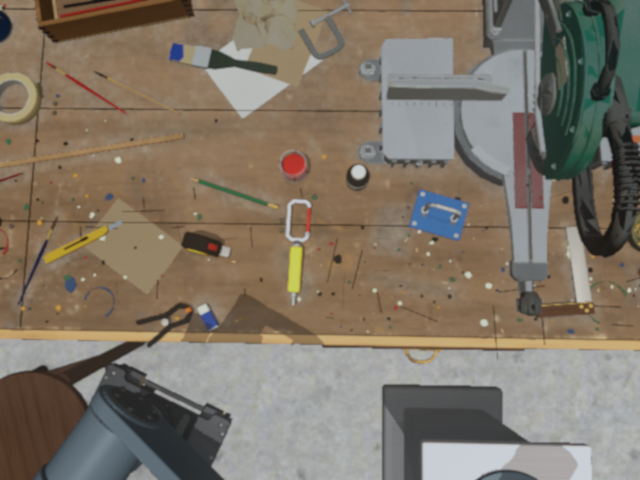

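Top view: the fob is at about (295,265) with its hook at (298,220) and red gate on the right side. The eye plate is at (440,215), ink at (357,176), jar at (293,164) and tape at (205,244). The saw is to the right of the eye. Next I'll measure.

Run:
```python
from h import *
for n in ['top0','scene0']:
    W,p=world(n); hsv=cv2.cvtColor(p,cv2.COLOR_RGB2HSV)
    H,S,V=[hsv[...,i].astype(int) for i in range(3)]
    x,y,z=W[...,0],W[...,1],W[...,2]
    reg=(x>.2)&(x<.75)&(y>-.15)&(y<.45)
    def rep(name,m):
        m=m&reg; k,l,st,_=cv2.connectedComponentsWithStats(m.astype(np.uint8))
        if k<2: print(name,'none');return
        i=1+np.argmax(st[1:,4]); m=l==i
        q=W[m]; r=cv2.minAreaRect(q[:,:2].astype(np.float32)*1000)
        print(n,name,m.sum(),'mean',q.mean(0).round(4),'rect',np.round(r[0],1),np.round(r[1],1),round(r[2],1),'z',np.percentile(q[:,2],[2,50,98]).round(3))
        return m
    rep('yellow',(H>22)&(H<36)&(S>150)&(V>120)&(y<.3))
    rep('red gate',((H<6)|(H>174))&(S>150)&(V>120)&(y<.3)&(x<.5))
    rep('blue',(H>100)&(H<120)&(S>130)&(y<.1))
    rep('bow',(z>.05)&(S<70)&(x>.4)&(x<.55)&(y<.05)&(y>-.1))
    rep('hook',(z>.008)&(z<.03)&(S<70)&(V>110)&(y<.35)&(y>.1)&(x>.35))
    rep('ink',(z>.02)&(x>.45)&(x<.65)&(y>.1)&(y<.2))
    rep('jar',(z>.02)&(x>.45)&(x<.7)&(y>.2)&(y<.32))
```

```text
yellow none
top0 red gate 7 mean [ 0.4072  0.2118 -0.0012] rect [407.  212.3] [4.2 3.8] 9.8 z [-0.004 -0.002  0.003]
top0 blue 217 mean [0.589  0.0875 0.0052] rect [588.5  86.1] [27.4 68. ] 89.9 z [0.001 0.005 0.009]
top0 bow 2343 mean [ 0.4847 -0.0264  0.073 ] rect [475.2 -30.2] [149.9  68.5] 0.6 z [0.055 0.074 0.081]
top0 hook 447 mean [0.714  0.2628 0.0153] rect [716.6 260.4] [47.4 56.1] 0.3 z [0.009 0.014 0.028]
top0 ink 158 mean [0.5942 0.133  0.0707] rect [594. 129.] [60.   8.8] 74.6 z [0.029 0.076 0.08 ]
top0 jar 474 mean [0.6559 0.2908 0.057 ] rect [660.9 290. ] [44.7 44.8] 64.9 z [0.024 0.054 0.078]
yellow none
scene0 red gate 11 mean [0.4054 0.2111 0.0019] rect [405.8 211.1] [5.1 5.6] 67.5 z [0.001 0.002 0.004]
scene0 blue 423 mean [0.5842 0.0855 0.0076] rect [535.1  45. ] [200.7  66. ] 44.7 z [0.003 0.006 0.01 ]
scene0 bow 3438 mean [ 0.4834 -0.0327  0.0736] rect [475.  -29.6] [149.9  66.9] 0.1 z [0.055 0.075 0.081]
scene0 hook 207 mean [0.7023 0.2632 0.0162] rect [703.  264.5] [65.5 25.8] 57.8 z [0.01  0.015 0.028]
scene0 ink 183 mean [0.5914 0.1322 0.0662] rect [590.5 127.5] [58.3  8.2] 74.0 z [0.022 0.076 0.082]
scene0 jar 584 mean [0.6528 0.2808 0.0528] rect [655.9 284.8] [37.3 45.2] 55.6 z [0.022 0.053 0.078]
```

Run:
```python
from h import *
p=cv2.imread('pics/top0.png')[130:320,250:500]
cv2.imwrite('pics/topc.png',cv2.resize(p,None,fx=3.2,fy=3.1,interpolation=cv2.INTER_CUBIC))
p=cv2.imread('pics/scene0.png')[180:380,220:460]
cv2.imwrite('pics/scenec.png',cv2.resize(p,None,fx=3,fy=3,interpolation=cv2.INTER_CUBIC))
```

```text
(no output)
```

View pics/topc.png

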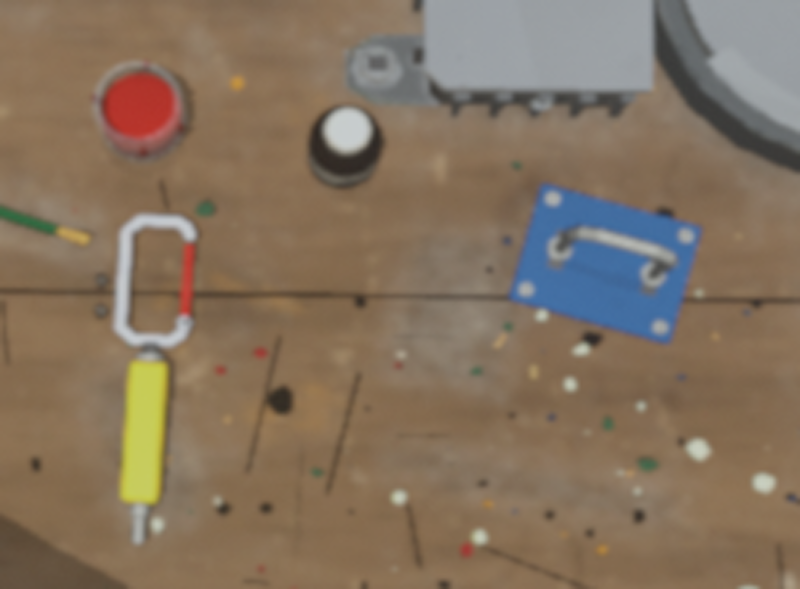

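View pics/scenec.png

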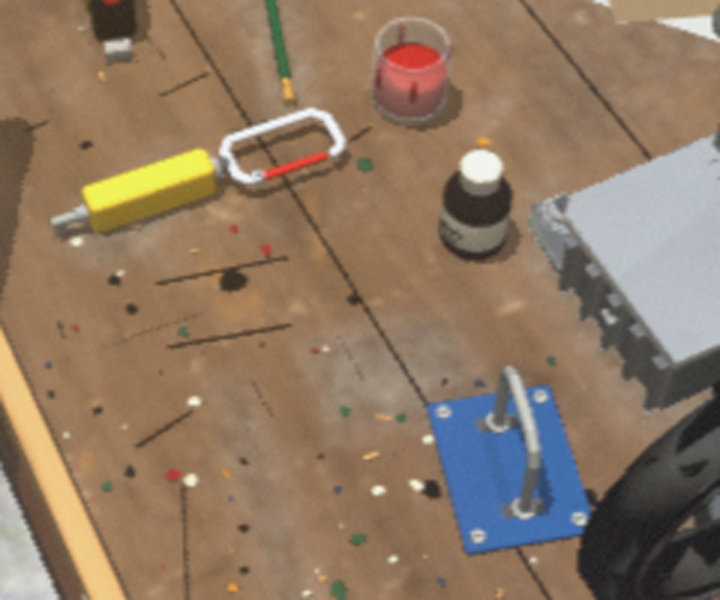

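The crops show the fob nearly along +x and the plate turned some 15° clockwise. The bow stands slightly ahead of or near the plate's middle. My world-region limits were wrong, so I'll redo the measurement.

Run:
```python
from h import *
boxes={'top0':dict(fob=(283,235,310,310),gate=(300,200,318,240),blue=(400,180,480,250),hook=(280,195,316,246),ink=(340,155,375,195),jar=(275,145,315,185),tape=(175,225,235,262)),
'scene0':dict(fob=(235,215,300,265),gate=(295,215,340,245),blue=(350,295,425,370),hook=(285,210,340,245),ink=(360,225,400,270),jar=(335,180,375,225),tape=(240,150,270,205))}
for n in boxes:
    W,p=world(n); hsv=cv2.cvtColor(p,cv2.COLOR_RGB2HSV)
    H,S,V=[hsv[...,i].astype(int) for i in range(3)]; z=W[...,2]
    for k,(a,b,c,d) in boxes[n].items():
        m=np.zeros(H.shape,bool); m[b:d,a:c]=1
        m&={'fob':(H>22)&(H<36)&(S>130),'gate':((H<6)|(H>174))&(S>130),'blue':(H>98)&(H<122)&(S>110),'hook':(z>.006)&(S<80)&(V>90)}.get(k,z>.02)
        if k=='fob': m&=z>.022
        q=W[m]
        if len(q)<5: print(n,k,len(q));continue
        r=cv2.minAreaRect(q[:,:2].astype(np.float32)*1000)
        print(n,k,m.sum(),'mean',q.mean(0).round(4),'rect',np.round(r[0],1),np.round(r[1],1),round(r[2],1),'z',np.percentile(q[:,2],[2,50,98]).round(3))
    a,b,c,d=boxes[n]['blue']; m=np.zeros(H.shape,bool); m[b:d,a:c]=1; 
    for lo,hi in ((.069,.09),(.02,.06)):
        mm=m&(z>lo)&(z<hi)
        q=W[mm]; print('bow',lo,q.shape, np.round(q[::max(1,len(q)//14)]*1000))
```

```text
top0 fob 552 mean [0.4771 0.4098 0.0293] rect [477.1 410.2] [24.3 88.2] 87.7 z [0.024 0.029 0.035]
top0 gate 70 mean [0.5761 0.3862 0.0159] rect [576.7 387. ] [ 7.4 43. ] 87.5 z [0.    0.017 0.021]
top0 blue 1441 mean [nan nan nan] rect [593.7 126.5] [98.7 80.6] 73.5 z [nan nan nan]
top0 hook 321 mean [0.5697 0.4113 0.018 ] rect [571.1 411.3] [55.8 93.8] 89.2 z [0.013 0.018 0.023]
top0 ink 477 mean [0.6563 0.2906 0.0568] rect [673.1 289.8] [45.3 70.5] 89.3 z [0.024 0.054 0.078]
top0 jar 717 mean [0.6808 0.4164 0.0401] rect [680.6 416.1] [54.8 55.8] 39.3 z [0.025 0.035 0.06 ]
top0 tape 672 mean [0.5207 0.5895 0.0522] rect [521.6 593.7] [71.8 34.9] 75.7 z [0.026 0.055 0.063]
bow 0.069 (132, 3) [[603. 153.  73.]
 [601. 145.  73.]
 [598. 146.  77.]
 [597. 154.  70.]
 [596. 139.  78.]
 [594. 146.  75.]
 [594. 129.  77.]
 [592. 135.  78.]
 [593. 118.  76.]
 [591. 123.  76.]
 [591. 106.  76.]
 [589. 111.  78.]
 [587. 113.  78.]
 [585. 109.  77.]
 [585. 102.  70.]]
bow 0.02 (41, 3) [[601. 158.  59.]
 [600. 157.  56.]
 [601. 158.  36.]
 [599. 156.  50.]
 [601. 158.  23.]
 [598. 157.  41.]
 [5
[... 862 characters left out ...]
]
scene0 tape 487 mean [0.5156 0.5786 0.049 ] rect [518.5 590.1] [69.8 34.6] 76.4 z [0.022 0.053 0.064]
bow 0.069 (138, 3) [[597. 153.  71.]
 [595. 147.  73.]
 [592. 145.  72.]
 [595. 138.  78.]
 [593. 134.  78.]
 [589. 131.  78.]
 [587. 128.  78.]
 [592. 122.  80.]
 [589. 119.  80.]
 [588. 116.  79.]
 [587. 113.  77.]
 [585. 108.  79.]
 [583. 107.  76.]
 [581. 101.  79.]
 [582.  99.  76.]
 [583.  96.  72.]]
bow 0.02 (105, 3) [[595. 154.  58.]
 [596. 149.  55.]
 [595. 155.  40.]
 [596. 150.  43.]
 [594. 153.  33.]
 [600. 150.  30.]
 [597. 151.  23.]
 [578.  96.  60.]
 [579.  96.  52.]
 [581.  92.  53.]
 [579.  97.  41.]
 [581.  94.  40.]
 [579.  95.  33.]
 [581.  92.  31.]
 [577.  94.  25.]]
```

```bash
python3 -m handwheel '[{"hand":1,"dx":3.2,"dy":-2.0,"wz":0.123},{"hand":1,"dx":3.2,"dy":-2.0,"wz":0.123},{"hand":1,"dx":3.2,"dy":-2.1,"wz":0.122},{"hand":1,"dx":3.2,"dy":-2.1},{"hand":1,"dx":3.2,"dy":-2.1},{"hand":1,"dx":3.2,"dy":-2.1},{"hand":1,"dx":3.1,"dy":-2.0},{"hand":1,"dx":3.0,"dy":-2.0},{"hand":1},{"hand":1}]'
python3 - <<'E'
from h import *
snap('wrist','w1'); print(bot.read_state()['position'])
W,p=world('w1'); hsv=cv2.cvtColor(p,cv2.COLOR_RGB2HSV); H,S,V=[hsv[...,i].astype(int) for i in range(3)]
z=W[...,2]
m=(H>22)&(H<36)&(S>130)&(z>.02)&(z<.04)
q=W[m]; print(len(q),cv2.minAreaRect(q[:,:2].astype(np.float32)*1000),np.median(q[:,2]))
E
```

```text
[0.24924127 0.5725538  0.2217814 ]
372 ((480.6352233886719, 509.98284912109375), (237.12306213378906, 26.41129493713379), 68.80420684814453) 0.028848879103792642invalid input
```

View pics/w1.png

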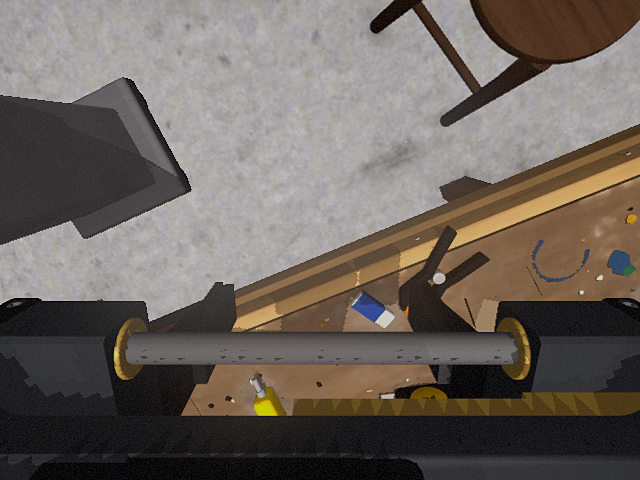

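The move was refused, so each row probably needs all its keys. The wrist camera looks toward the robot's side from behind the fingers.

```bash
python3 -m handwheel '[{"hand":1,"dx":3.2,"dy":-2.0,"dz":0,"wx":0,"wy":0,"wz":0.123},{"hand":1,"dx":3.2,"dy":-2.0,"dz":0,"wx":0,"wy":0,"wz":0.123},{"hand":1,"dx":3.2,"dy":-2.1,"dz":0,"wx":0,"wy":0,"wz":0.122},{"hand":1,"dx":3.2,"dy":-2.1,"dz":0,"wx":0,"wy":0,"wz":0},{"hand":1,"dx":3.2,"dy":-2.1,"dz":0,"wx":0,"wy":0,"wz":0},{"hand":1,"dx":3.2,"dy":-2.1,"dz":0,"wx":0,"wy":0,"wz":0},{"hand":1,"dx":3.1,"dy":-2.0,"dz":0,"wx":0,"wy":0,"wz":0},{"hand":1,"dx":3.0,"dy":-2.0,"dz":0,"wx":0,"wy":0,"wz":0},{"hand":1,"dx":0,"dy":0,"dz":0,"wx":0,"wy":0,"wz":0},{"hand":1,"dx":0,"dy":0,"dz":0,"wx":0,"wy":0,"wz":0}]'
python3 - <<'E'
from h import *
snap('wrist','w2'); s=bot.read_state(); print(s['position'],s['tcp_rot'].round(3))
W,p=world('w2'); hsv=cv2.cvtColor(p,cv2.COLOR_RGB2HSV); H,S,V=[hsv[...,i].astype(int) for i in range(3)]
z=W[...,2]
m=(H>22)&(H<36)&(S>130)&(z>.02)&(z<.04)
q=W[m]; print(len(q),cv2.minAreaRect(q[:,:2].astype(np.float32)*1000),np.median(q[:,2]))
E
```

```text
time_s: 1.15
position: [0.5027, 0.4083, 0.222]
tcp_rot: [[-0.999, 0.045, -0.002], [0.045, 0.999, -0.0], [0.002, -0.0, -1.0]]
force: [0.4, 1.0, 0.5]
opening: 0.999
[0.50180181 0.40891181 0.22203145] [[-0.999  0.043 -0.002]
 [ 0.043  0.999 -0.   ]
 [ 0.002 -0.    -1.   ]]
2043 ((478.1214599609375, 498.7644958496094), (203.03858947753906, 87.88739013671875), 87.94334411621094) 0.02957934093197588
```

View pics/w2.png

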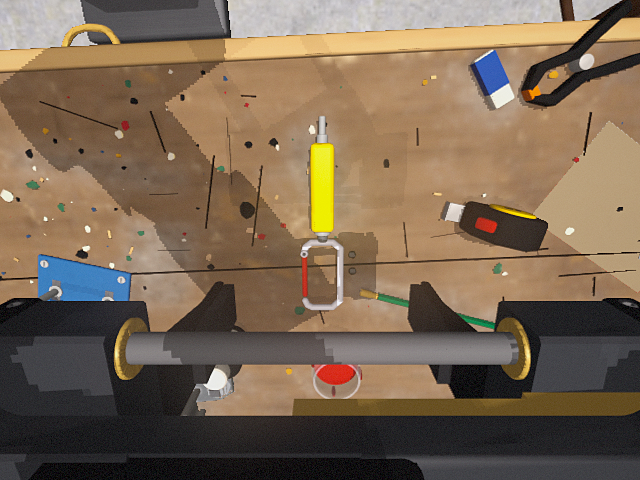

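Wrist view: the fob is at (322,188) with its hook at (323,273), and the eye plate shows partly at left (85,280).

Run:
```python
from h import *
W,p=world('w2'); hsv=cv2.cvtColor(p,cv2.COLOR_RGB2HSV); H,S,V=[hsv[...,i].astype(int) for i in range(3)]
z=W[...,2]; m=(H>22)&(H<36)&(S>130)&(z>.024)&(z<.04); m[:,:300]=0;m[:,345:]=0;m[245:]=0
q=W[m]; print(len(q),cv2.minAreaRect(q[:,:2].astype(np.float32)*1000),np.median(q[:,2]),q[:,0].min(),q[:,0].max())
m=((H<6)|(H>174))&(S>130); m[:,:295]=0;m[:,315:]=0;m[310:]=0
q=W[m&(z<.03)]; print('gate',len(q),q.mean(0),cv2.minAreaRect(q[:,:2].astype(np.float32)*1000))
```

```text
2031 ((474.8878479003906, 408.7188720703125), (22.83127212524414, 87.88739013671875), 87.94334411621094) 0.02957100278917373 0.4307181196834308 0.5190126319487903
gate 192 [0.57403447 0.38488456 0.01677275] ((577.105712890625, 384.5306701660156), (5.555611610412598, 55.58522415161133), 88.25939178466797)
```

```bash
python3 -m handwheel '[{"hand":1,"dx":0,"dy":0,"dz":-4,"wx":0,"wy":0,"wz":0},{"hand":1,"dx":0,"dy":0,"dz":-4,"wx":0,"wy":0,"wz":0},{"hand":1,"dx":0,"dy":0,"dz":-4,"wx":0,"wy":0,"wz":0},{"hand":1,"dx":0,"dy":0,"dz":-4,"wx":0,"wy":0,"wz":0},{"hand":1,"dx":0,"dy":0,"dz":-3,"wx":0,"wy":0,"wz":0},{"hand":1,"dx":0,"dy":0,"dz":-1.8,"wx":0,"wy":0,"wz":0},{"hand":1,"dx":0,"dy":0,"dz":-0.8,"wx":0,"wy":0,"wz":0},{"hand":-1,"dx":0,"dy":0,"dz":0,"wx":0,"wy":0,"wz":0},{"hand":-1,"dx":0,"dy":0,"dz":0,"wx":0,"wy":0,"wz":0},{"hand":-1,"dx":0,"dy":0,"dz":0,"wx":0,"wy":0,"wz":0}]'; python3 -m handwheel '[{"hand":-1,"dx":0,"dy":0,"dz":0,"wx":0,"wy":0,"wz":0},{"hand":-1,"dx":0,"dy":0,"dz":0,"wx":0,"wy":0,"wz":0},{"hand":-1,"dx":0,"dy":0,"dz":0,"wx":0,"wy":0,"wz":0}]'
```

```text
time_s: 2.2
position: [0.5033, 0.4099, 0.0082]
tcp_rot: [[-0.999, 0.042, 0.003], [0.042, 0.999, 0.001], [-0.002, 0.002, -1.0]]
force: [0.2, -0.2, 0.3]
opening: 0.808
time_s: 2.5
position: [0.5029, 0.4091, 0.0071]
tcp_rot: [[-0.999, 0.043, 0.001], [0.043, 0.999, 0.0], [-0.001, 0.0, -1.0]]
force: [-0.6, -0.1, -0.2]
opening: 0.538
```

```bash
python3 -m handwheel '[{"hand":-1,"dx":0,"dy":0,"dz":0,"wx":0,"wy":0,"wz":0},{"hand":-1,"dx":0,"dy":0,"dz":0,"wx":0,"wy":0,"wz":0},{"hand":-1,"dx":0,"dy":0,"dz":0,"wx":0,"wy":0,"wz":0},{"hand":-1,"dx":0,"dy":0,"dz":0,"wx":0,"wy":0,"wz":0},{"hand":-1,"dx":0,"dy":0,"dz":0,"wx":0,"wy":0,"wz":0}]'
python3 - <<'E'
from h import *
# refine legs from top0
for n,bx in (('top0',(400,180,480,250)),('scene0',(350,295,425,370))):
    W,p=world(n); hsv=cv2.cvtColor(p,cv2.COLOR_RGB2HSV); z=W[...,2]
    a,b,c,d=bx; m=np.zeros(z.shape,bool); m[b:d,a:c]=1
    H,S=hsv[...,0].astype(int),hsv[...,1].astype(int)
    bl=m&(H>98)&(H<122)&(S>110)&(z>-.005)&(z<.012)
    k,l,st,_=cv2.connectedComponentsWithStats(bl.astype(np.uint8)); bl=l==1+np.argmax(st[1:,4])
    print(n,cv2.minAreaRect(W[bl][:,:2].astype(np.float32)*1000))
    cz=vision.get_calibration(n.rstrip('0')); R=cv2.Rodrigues(cz['rvec'])[0]; C=-R.T@np.array(cz['tvec']).ravel()
    for nm,yl,yh in (('L',.142,.165),('R',.085,.108)):
        q=W[m&(z>.018)&(z<.055)&(W[...,1]>yl)&(W[...,1]<yh)]
        q0=np.median(q,axis=0); v=(q0-C)[:2]; v/=np.linalg.norm(v)
        print(nm,len(q),q0.round(4),'centre~',(q0[:2]+v*.003).round(4))
E
```

```text
time_s: 3.0
position: [0.5025, 0.4089, 0.0065]
tcp_rot: [[-0.999, 0.043, -0.0], [0.043, 0.999, -0.0], [0.0, -0.0, -1.0]]
force: [0.6, -0.8, 1.1]
opening: 0.272
top0 ((593.1610717773438, 125.57234191894531), (101.32820129394531, 80.26406860351562), 74.3633804321289)
L 17 [0.5983 0.1564 0.0356] centre~ [0.6005 0.1544]
R 19 [0.583  0.0992 0.0387] centre~ [0.5848 0.0969]
scene0 ((589.9638671875, 124.22901916503906), (104.54518127441406, 79.77059936523438), 74.86846160888672)
L 48 [0.596  0.1509 0.0372] centre~ [0.5979 0.1533]
R 47 [0.5798 0.0931 0.038 ] centre~ [0.5818 0.0953]
```

Gripped: opening 0.27, which is about 24 mm. Lifting clear of the ink and carrying to the eye's left, turned to the plate's yaw.

```bash
python3 -m handwheel '[{"hand":-1,"dx":0,"dy":0,"dz":2,"wx":0,"wy":0,"wz":0},{"hand":-1,"dx":0,"dy":0,"dz":4,"wx":0,"wy":0,"wz":0},{"hand":-1,"dx":0,"dy":0,"dz":4,"wx":0,"wy":0,"wz":0},{"hand":-1,"dx":0.4,"dy":-2,"dz":0,"wx":0,"wy":0,"wz":-0.027},{"hand":-1,"dx":0.5,"dy":-3,"dz":0,"wx":0,"wy":0,"wz":-0.04},{"hand":-1,"dx":0.5,"dy":-3,"dz":0,"wx":0,"wy":0,"wz":-0.04},{"hand":-1,"dx":0.5,"dy":-3,"dz":0,"wx":0,"wy":0,"wz":-0.04},{"hand":-1,"dx":0.5,"dy":-3,"dz":0,"wx":0,"wy":0,"wz":-0.04},{"hand":-1,"dx":0.4,"dy":-3,"dz":0,"wx":0,"wy":0,"wz":-0.04},{"hand":-1,"dx":0.3,"dy":-2,"dz":0,"wx":0,"wy":0,"wz":0}]'; python3 -m handwheel '[{"hand":-1,"dx":0,"dy":0,"dz":-3,"wx":0,"wy":0,"wz":0},{"hand":-1,"dx":0,"dy":0,"dz":-3,"wx":0,"wy":0,"wz":0},{"hand":-1,"dx":0,"dy":0,"dz":-2,"wx":0,"wy":0,"wz":0},{"hand":-1,"dx":0,"dy":0,"dz":-0.5,"wx":0,"wy":0,"wz":0},{"hand":-1,"dx":0,"dy":0,"dz":0,"wx":0,"wy":0,"wz":0},{"hand":-1,"dx":0,"dy":0,"dz":0,"wx":0,"wy":0,"wz":0}]'
python3 - <<'E'
from h import *
snap('wrist','w3');snap('top','top3');snap('scene','scene3')
p=cv2.imread('pics/top3.png')[130:320,300:550]
cv2.imwrite('pics/top3c.png',cv2.resize(p,None,fx=3.2,fy=3.1,interpolation=cv2.INTER_CUBIC))
p=cv2.imread('pics/scene3.png')[230:400,280:460]
cv2.imwrite('pics/scene3c.png',cv2.resize(p,None,fx=3.5,fy=3.5,interpolation=cv2.INTER_CUBIC))
E
```

```text
time_s: 4.0
position: [0.5334, 0.217, 0.1062]
tcp_rot: [[-0.963, 0.268, -0.001], [0.268, 0.963, -0.001], [0.001, -0.001, -1.0]]
force: [-0.2, 0.7, -1.9]
opening: 0.271
time_s: 4.6
position: [0.5342, 0.2192, 0.0223]
tcp_rot: [[-0.964, 0.266, 0.001], [0.266, 0.964, 0.0], [-0.001, 0.001, -1.0]]
force: [0.2, 0.8, -0.7]
opening: 0.272
```

View pics/w3.png

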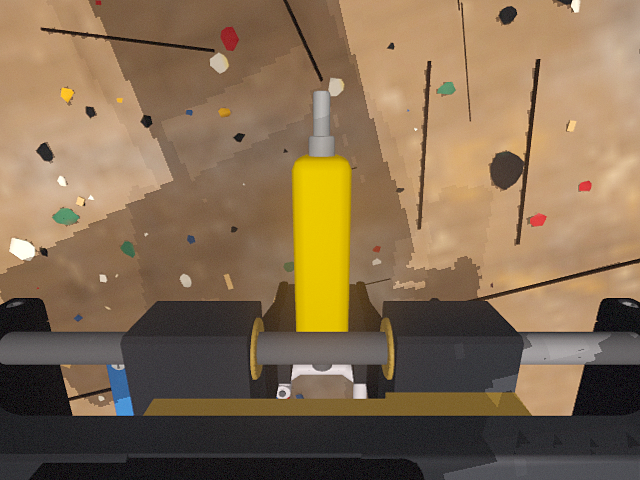

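View pics/top3c.png

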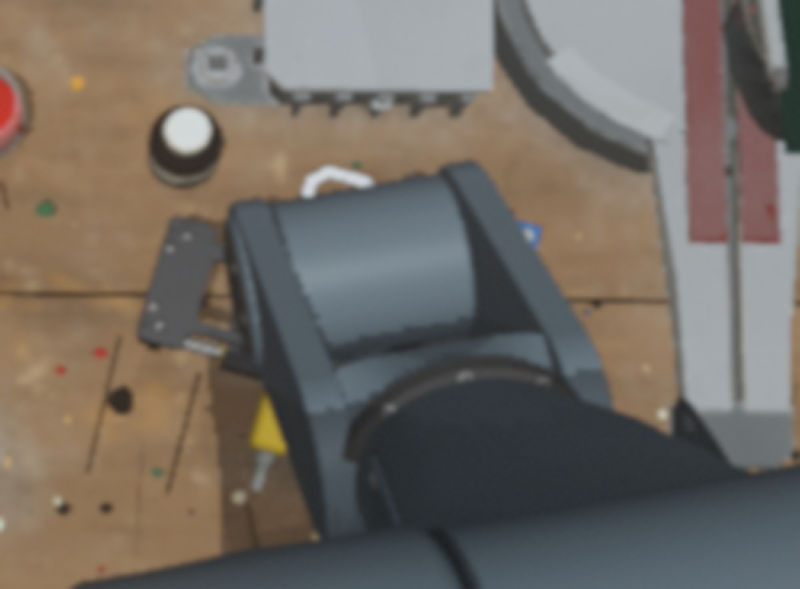

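View pics/scene3c.png

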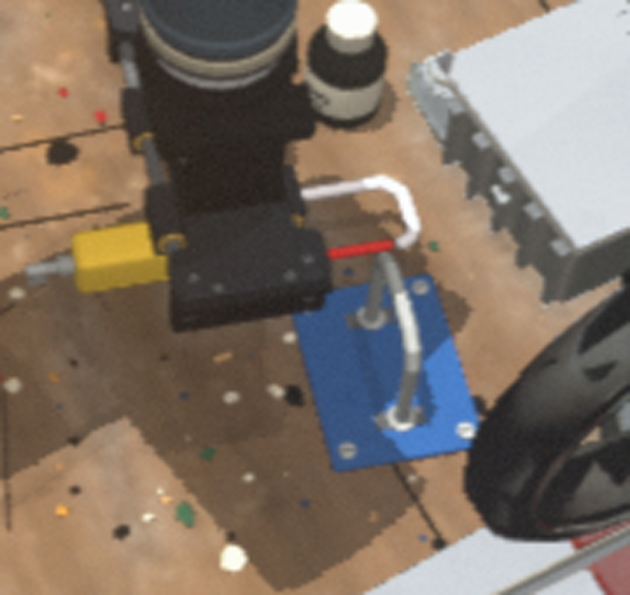

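Scene crop: fob level, hook beyond the gripper, gate at about (360,250) just left of the near end of the bow at (385,260). Checking the numbers in that camera's own frame.

Run:
```python
from h import *
W,p=world('scene3'); hsv=cv2.cvtColor(p,cv2.COLOR_RGB2HSV); H,S,V=[hsv[...,i].astype(int) for i in range(3)]
z=W[...,2]; a=np.radians(-15.45); u=np.array([np.cos(a),np.sin(a)]); v=np.array([-u[1],u[0]])
T=np.array([.5342,.2192]); O=T-.027*u
xy=W[...,:2]-O; X=xy@u*1000; Y=xy@v*1000
m=(z>.022)&(z<.042)&(abs(Y)<40)&(X>50)&(X<160)
r=m&((H<6)|(H>174))&(S>130); print('gate',r.sum(),'X',np.percentile(X[r],[2,50,98]),'Y',np.median(Y[r]),'z',np.median(z[r]))
w=m&(S<60)&(V>130); print('hook',w.sum(),'X',X[w].min(),X[w].max(),'Y',Y[w].min(),Y[w].max(),np.median(z[w]))
far=w&(X>130); print('far',np.median(X[far]),np.percentile(X[far],[50,95]))
yel=(H>20)&(H<36)&(S>130)&(z>.03)&(z<.06)&(abs(Y)<20)&(X>-60)&(X<50);print('fob',yel.sum(),X[yel].min(),np.median(Y[yel]),np.median(z[yel]),np.polyfit(X[yel],Y[yel],1))
print('leg L fob frame', [( (np.array(l)-O)@u*1000, (np.array(l)-O)@v*1000) for l in ((.5979,.1533),(.599,.154))])
b=(z>.018)&(z<.055)&(W[...,1]>.142)&(W[...,1]<.165)&(W[...,0]>.57)&(W[...,0]<.62); print('leg now',b.sum(),np.median(W[b],axis=0))
```

```text
gate 58 X [ 89.50373759 105.23496119 121.04219426] Y -20.936127330156086 z 0.035167125382537925
hook 171 X 84.00100708248206 139.46039063530915 Y -24.41773326705856 23.62772554862479 0.03530140562378728
far 134.85048594446778 [134.85048594 138.55631244]
fob 348 -44.03084354119296 -7.343587230101621 0.04549043218068702 [-0.06347341 -6.39268028]
leg L fob frame [(np.float64(105.9536771858498), np.float64(-46.54908010726547)), (np.float64(106.82744866740302), np.float64(-45.58133871721114))]
leg now 47 [0.59607791 0.1512866  0.03802849]
```

Measurements agree: the leg is at fob (106.5, -46) mm. Pressing on along plate -y.

```bash
python3 -m handwheel '[{"hand":-1,"dx":-0.2,"dy":-0.73,"dz":0,"wx":0,"wy":0,"wz":0},{"hand":-1,"dx":-0.2,"dy":-0.73,"dz":0,"wx":0,"wy":0,"wz":0},{"hand":-1,"dx":0,"dy":0,"dz":0,"wx":0,"wy":0,"wz":0}]'; python3 -m handwheel '[{"hand":-1,"dx":-0.11,"dy":-0.38,"dz":0,"wx":0,"wy":0,"wz":0},{"hand":-1,"dx":-0.11,"dy":-0.38,"dz":0,"wx":0,"wy":0,"wz":0},{"hand":-1,"dx":0,"dy":0,"dz":0,"wx":0,"wy":0,"wz":0}]';python3 -m handwheel '[{"hand":-1,"dx":-0.11,"dy":-0.38,"dz":0,"wx":0,"wy":0,"wz":0},{"hand":-1,"dx":-0.11,"dy":-0.38,"dz":0,"wx":0,"wy":0,"wz":0},{"hand":-1,"dx":0,"dy":0,"dz":0,"wx":0,"wy":0,"wz":0}]'
```

```text
time_s: 5.05
position: [0.5289, 0.2032, 0.0218]
tcp_rot: [[-0.964, 0.268, -0.001], [0.268, 0.964, -0.0], [0.001, -0.001, -1.0]]
force: [-0.5, -0.3, -1.9]
opening: 0.273
time_s: 5.35
position: [0.5275, 0.1965, 0.0216]
tcp_rot: [[-0.964, 0.267, 0.0], [0.267, 0.964, 0.0], [-0.0, 0.0, -1.0]]
force: [0.4, 0.5, -1.5]
opening: 0.274
time_s: 5.65
position: [0.5255, 0.1889, 0.0216]
tcp_rot: [[-0.964, 0.267, 0.001], [0.267, 0.964, 0.0], [-0.001, 0.0, -1.0]]
force: [1.5, 2.2, -0.8]
opening: 0.273
```

```bash
python3 -m handwheel '[{"hand":-1,"dx":-0.11,"dy":-0.38,"dz":0,"wx":0,"wy":0,"wz":0},{"hand":-1,"dx":-0.13,"dy":-0.46,"dz":0,"wx":0,"wy":0,"wz":0},{"hand":-1,"dx":0,"dy":0,"dz":0,"wx":0,"wy":0,"wz":0},{"hand":-1,"dx":0,"dy":0,"dz":0,"wx":0,"wy":0,"wz":0}]';python3 - <<'E'
from h import *
s=bot.read_state();print(s['force'],s['position'])
snap('scene','scene4')
W,p=world('scene4'); hsv=cv2.cvtColor(p,cv2.COLOR_RGB2HSV); H,S,V=[hsv[...,i].astype(int) for i in range(3)]
z=W[...,2]; R=s['tcp_rot']; a=np.arctan2(-R[1,0],-R[0,0]);print(np.degrees(a)); u=np.array([np.cos(a),np.sin(a)]); v=np.array([-u[1],u[0]])
O=s['position'][:2]-.027*u
xy=W[...,:2]-O; X=xy@u*1000; Y=xy@v*1000
m=(z>.022)&(z<.042)&(abs(Y)<40)&(X>50)&(X<160)
w=m&(S<60)&(V>130); print('hook',w.sum(),'X',X[w].min(),X[w].max(),'Y',Y[w].min(),Y[w].max())
print('leg L',[((np.array(l)-O)@u*1000,(np.array(l)-O)@v*1000) for l in ((.5979,.1533),(.599,.154))])
p=cv2.imread('pics/scene4.png')[230:400,280:460]
cv2.imwrite('pics/scene4c.png',cv2.resize(p,None,fx=3.5,fy=3.5,interpolation=cv2.INTER_CUBIC))
E
```

```text
time_s: 6.05
position: [0.5218, 0.1806, 0.0215]
tcp_rot: [[-0.964, 0.267, -0.002], [0.267, 0.964, -0.0], [0.002, -0.001, -1.0]]
force: [-1.4, 2.4, -0.1]
opening: 0.274
[-1.40514689  2.43519005 -0.11867258] [0.52184979 0.18061721 0.02147113]
-15.484583092452782
hook 179 X 84.49665842158709 139.13444685305618 Y -23.451797383155817 23.61370085692773
leg L [(np.float64(107.58288726413815), np.float64(-6.02184359617299)), (np.float64(108.45607446866865), np.float64(-5.053574983728987))]
```

View pics/scene4c.png

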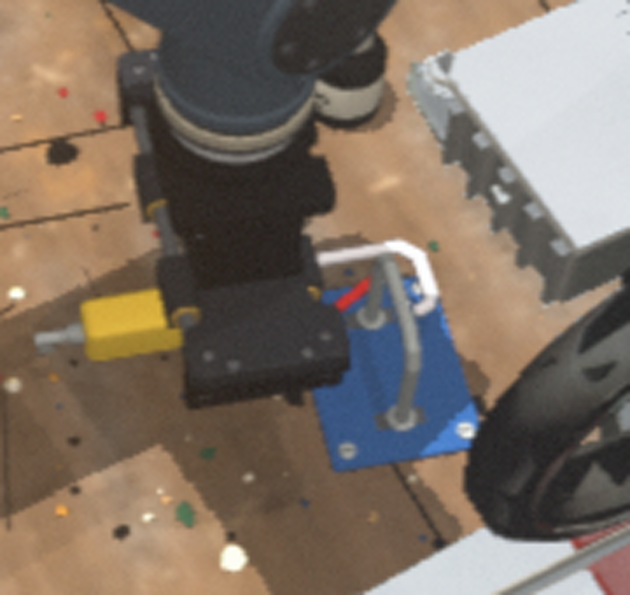

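The gate is pushed inward and the leg sits inside the loop at about fob (108, -5.5). Drawing back along fob -x.

```bash
python3 -m handwheel '[{"hand":-1,"dx":-0.48,"dy":0.13,"dz":0,"wx":0,"wy":0,"wz":0},{"hand":-1,"dx":-0.48,"dy":0.13,"dz":0,"wx":0,"wy":0,"wz":0},{"hand":-1,"dx":-0.39,"dy":0.11,"dz":0,"wx":0,"wy":0,"wz":0},{"hand":-1,"dx":0,"dy":0,"dz":0,"wx":0,"wy":0,"wz":0},{"hand":-1,"dx":0,"dy":0,"dz":0,"wx":0,"wy":0,"wz":0}]';python3 -m handwheel '[{"hand":-1,"dx":-0.145,"dy":0.04,"dz":0,"wx":0,"wy":0,"wz":0},{"hand":-1,"dx":0,"dy":0,"dz":0,"wx":0,"wy":0,"wz":0}]';python3 -m handwheel '[{"hand":-1,"dx":-0.145,"dy":0.04,"dz":0,"wx":0,"wy":0,"wz":0},{"hand":-1,"dx":0,"dy":0,"dz":0,"wx":0,"wy":0,"wz":0}]'
```

```text
time_s: 6.6
position: [0.5069, 0.1844, 0.0212]
tcp_rot: [[-0.964, 0.267, -0.005], [0.267, 0.964, -0.001], [0.004, -0.002, -1.0]]
force: [-3.3, 1.6, -0.0]
opening: 0.273
time_s: 6.8
position: [0.5069, 0.1848, 0.0213]
tcp_rot: [[-0.964, 0.267, -0.002], [0.267, 0.964, -0.0], [0.002, -0.001, -1.0]]
force: [-2.7, 1.3, -1.7]
opening: 0.269
time_s: 7.0
position: [0.5064, 0.1853, 0.0215]
tcp_rot: [[-0.964, 0.267, 0.0], [0.267, 0.964, 0.0], [-0.0, 0.0, -1.0]]
force: [-1.7, 1.5, -1.6]
opening: 0.273
```

```bash
python3 -m handwheel '[{"hand":-1,"dx":-0.1,"dy":0.03,"dz":0,"wx":0,"wy":0,"wz":0},{"hand":-1,"dx":0,"dy":0,"dz":0,"wx":0,"wy":0,"wz":0}]';python3 -m handwheel '[{"hand":-1,"dx":-0.1,"dy":0.03,"dz":0,"wx":0,"wy":0,"wz":0},{"hand":-1,"dx":0,"dy":0,"dz":0,"wx":0,"wy":0,"wz":0}]';python3 -m handwheel '[{"hand":-1,"dx":-0.1,"dy":0.02,"dz":0,"wx":0,"wy":0,"wz":0},{"hand":-1,"dx":0,"dy":0,"dz":0,"wx":0,"wy":0,"wz":0}]';  python3 - <<'E'
from h import *
s=bot.read_state();print(s['force'],s['position'])
snap('scene','scene5')
R=s['tcp_rot']; a=np.arctan2(-R[1,0],-R[0,0]); u=np.array([np.cos(a),np.sin(a)]); v=np.array([-u[1],u[0]])
O=s['position'][:2]-.027*u
print('leg L',[((np.array(l)-O)@u*1000,(np.array(l)-O)@v*1000) for l in ((.5979,.1533),(.599,.154))])
p=cv2.imread('pics/scene5.png')[230:400,280:460]
cv2.imwrite('pics/scene5c.png',cv2.resize(p,None,fx=3.5,fy=3.5,interpolation=cv2.INTER_CUBIC))
E
```

```text
time_s: 7.2
position: [0.5062, 0.1855, 0.0217]
tcp_rot: [[-0.964, 0.267, 0.002], [0.267, 0.964, -0.0], [-0.002, 0.0, -1.0]]
force: [0.1, 0.6, -0.8]
opening: 0.274
time_s: 7.4
position: [0.5048, 0.1858, 0.0217]
tcp_rot: [[-0.964, 0.267, 0.001], [0.267, 0.964, -0.0], [-0.001, 0.0, -1.0]]
force: [-0.2, 0.2, -2.1]
opening: 0.272
time_s: 7.6
position: [0.5033, 0.186, 0.0216]
tcp_rot: [[-0.964, 0.267, 0.0], [0.267, 0.964, -0.0], [-0.0, -0.0, -1.0]]
force: [-0.3, -0.0, -2.4]
opening: 0.277
[-0.27953676 -0.02693651 -2.41927628] [0.50331558 0.18604398 0.02159636]
leg L [(np.float64(126.89052440085483), np.float64(-6.3454451292335365)), (np.float64(127.76411921925335), np.float64(-5.377544259687896))]
```

View pics/scene5c.png

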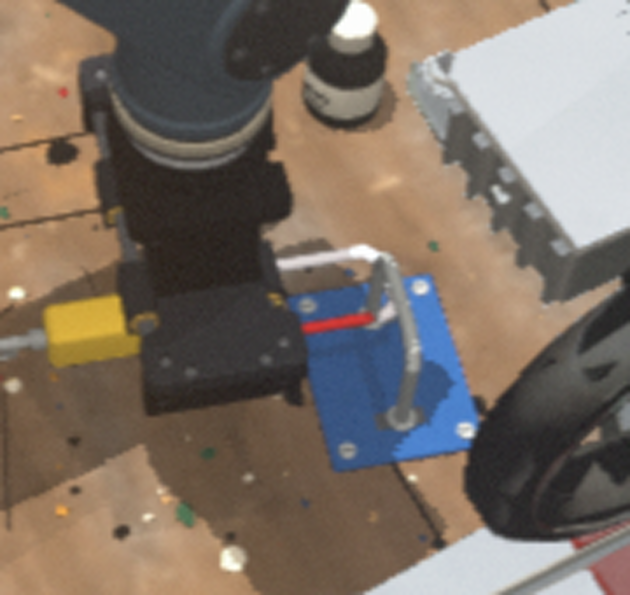

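The gate has snapped shut and the leg is in the far end, with force near zero. Feeling for the seat in small steps.

```bash
python3 -m handwheel '[{"hand":-1,"dx":-0.05,"dy":0.014,"dz":0,"wx":0,"wy":0,"wz":0},{"hand":-1,"dx":0,"dy":0,"dz":0,"wx":0,"wy":0,"wz":0}]'|egrep 'pos|force';python3 -m handwheel '[{"hand":-1,"dx":-0.05,"dy":0.014,"dz":0,"wx":0,"wy":0,"wz":0},{"hand":-1,"dx":0,"dy":0,"dz":0,"wx":0,"wy":0,"wz":0}]'|egrep 'pos|force'
```

```text
position: [0.5028, 0.1862, 0.0215]
force: [0.3, 0.3, -1.8]
position: [0.5023, 0.1864, 0.0215]
force: [-0.1, -0.5, -1.7]
```

```bash
for i in 1; do python3 -m handwheel '[{"hand":-1,"dx":-0.05,"dy":0.014,"dz":0,"wx":0,"wy":0,"wz":0},{"hand":-1,"dx":0,"dy":0,"dz":0,"wx":0,"wy":0,"wz":0}]'|egrep 'pos|force'; python3 -m handwheel '[{"hand":-1,"dx":-0.05,"dy":0.014,"dz":0,"wx":0,"wy":0,"wz":0},{"hand":-1,"dx":0,"dy":0,"dz":0,"wx":0,"wy":0,"wz":0}]'|egrep 'pos|force'; done
```

```text
position: [0.5019, 0.1865, 0.0216]
force: [0.5, 0.9, -1.4]
position: [0.5018, 0.1866, 0.0216]
force: [0.6, -1.2, -2.9]
```

```bash
python3 -m handwheel '[{"hand":-1,"dx":-0.05,"dy":0.014,"dz":0,"wx":0,"wy":0,"wz":0},{"hand":-1,"dx":0,"dy":0,"dz":0,"wx":0,"wy":0,"wz":0},{"hand":-1,"dx":0,"dy":0,"dz":0,"wx":0,"wy":0,"wz":0}]'|egrep 'pos|force'; python3 -m handwheel '[{"hand":-1,"dx":-0.05,"dy":0.014,"dz":0,"wx":0,"wy":0,"wz":0},{"hand":-1,"dx":0,"dy":0,"dz":0,"wx":0,"wy":0,"wz":0},{"hand":-1,"dx":0,"dy":0,"dz":0,"wx":0,"wy":0,"wz":0}]'|egrep 'pos|force'
```

```text
position: [0.5017, 0.1867, 0.0217]
force: [2.1, -1.6, -3.0]
position: [0.5016, 0.1869, 0.0217]
force: [4.8, -2.3, -3.1]
```

Seated: force along the pull is about 5 N and rising by some 2.5 N per 0.5 mm.

```bash
python3 -m handwheel '[{"hand":-1,"dx":-0.05,"dy":0.014,"dz":0,"wx":0,"wy":0,"wz":0},{"hand":-1,"dx":0,"dy":0,"dz":0,"wx":0,"wy":0,"wz":0},{"hand":-1,"dx":0,"dy":0,"dz":0,"wx":0,"wy":0,"wz":0}]'|egrep 'pos|force'; python3 -m handwheel '[{"hand":-1,"dx":-0.05,"dy":0.014,"dz":0,"wx":0,"wy":0,"wz":0},{"hand":-1,"dx":0,"dy":0,"dz":0,"wx":0,"wy":0,"wz":0},{"hand":-1,"dx":0,"dy":0,"dz":0,"wx":0,"wy":0,"wz":0}]'|egrep 'pos|force'
```

```text
position: [0.5016, 0.1869, 0.0218]
force: [4.8, -4.2, -3.1]
position: [0.5015, 0.187, 0.0218]
force: [6.0, -3.6, -3.6]
```

```bash
python3 -m handwheel '[{"hand":-1,"dx":-0.06,"dy":0.016,"dz":0,"wx":0,"wy":0,"wz":0},{"hand":-1,"dx":0,"dy":0,"dz":0,"wx":0,"wy":0,"wz":0},{"hand":-1,"dx":0,"dy":0,"dz":0,"wx":0,"wy":0,"wz":0}]'|egrep 'pos|force'; python3 -m handwheel '[{"hand":-1,"dx":-0.04,"dy":0.01,"dz":0,"wx":0,"wy":0,"wz":0},{"hand":-1,"dx":0,"dy":0,"dz":0,"wx":0,"wy":0,"wz":0},{"hand":-1,"dx":0,"dy":0,"dz":0,"wx":0,"wy":0,"wz":0},{"hand":-1,"dx":0,"dy":0,"dz":0,"wx":0,"wy":0,"wz":0},{"hand":-1,"dx":0,"dy":0,"dz":0,"wx":0,"wy":0,"wz":0}]'|egrep 'pos|force|rot';python3 - <<'E'
from h import *
snap('scene','scene6');s=bot.read_state(); print(s['force'],s['position'])
W,p=world('scene6'); hsv=cv2.cvtColor(p,cv2.COLOR_RGB2HSV); H,S,V=[hsv[...,i].astype(int) for i in range(3)]
R=s['tcp_rot']; a=np.arctan2(-R[1,0],-R[0,0]); u=np.array([np.cos(a),np.sin(a)]); v=np.array([-u[1],u[0]])
O=s['position'][:2]-.027*u; z=W[...,2]
X=(W[...,:2]-O)@u*1000;Y=(W[...,:2]-O)@v*1000
r=(z>.02)&(z<.045)&((H<6)|(H>174))&(S>130)&(abs(Y)<40)&(X>50)&(X<150)
print('gate fit',r.sum(),np.polyfit(X[r],Y[r],1),np.median(Y[r]))
print('leg L',[((np.array(l)-O)@u*1000,(np.array(l)-O)@v*1000) for l in ((.5979,.1533),(.599,.154))])
p=cv2.imread('pics/scene6.png')[230:400,280:460]
cv2.imwrite('pics/scene6c.png',cv2.resize(p,None,fx=3.5,fy=3.5,interpolation=cv2.INTER_CUBIC))
E
```

```text
position: [0.5015, 0.1871, 0.0218]
force: [7.1, -3.4, -4.3]
position: [0.5015, 0.1871, 0.0218]
tcp_rot: [[-0.964, 0.267, 0.006], [0.267, 0.964, 0.0], [-0.006, 0.002, -1.0]]
force: [7.3, -3.8, -5.8]
[ 7.47709694 -4.33687158 -4.4789698 ] [0.50152459 0.18709252 0.02183572]
gate fit 59 [ -0.02379153 -18.7171026 ] -21.495644676389997
leg L [(np.float64(128.8994327301246), np.float64(-6.830785329110417)), (np.float64(129.772573152465), np.float64(-5.8624745304123795))]
```

View pics/scene6c.png

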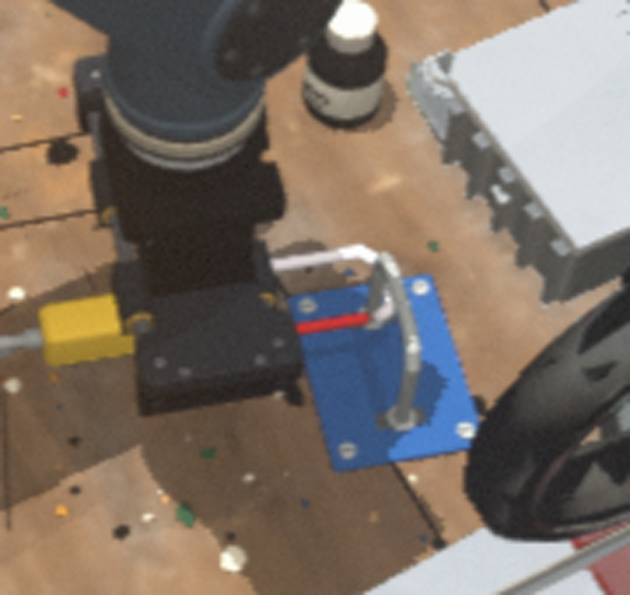

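Seated at x≈129 with the gate shut and a pull of about 8.4 N. Nudging to about 10 N and holding.

```bash
python3 -m handwheel '[{"hand":-1,"dx":-0.06,"dy":0.016,"dz":0,"wx":0,"wy":0,"wz":0},{"hand":-1,"dx":0,"dy":0,"dz":0,"wx":0,"wy":0,"wz":0},{"hand":-1,"dx":0,"dy":0,"dz":0,"wx":0,"wy":0,"wz":0},{"hand":-1,"dx":0,"dy":0,"dz":0,"wx":0,"wy":0,"wz":0},{"hand":-1,"dx":0,"dy":0,"dz":0,"wx":0,"wy":0,"wz":0},{"hand":-1,"dx":0,"dy":0,"dz":0,"wx":0,"wy":0,"wz":0}]'|egrep 'time|pos|force'; python3 -m handwheel '[{"hand":-1,"dx":0,"dy":0,"dz":0,"wx":0,"wy":0,"wz":0},{"hand":-1,"dx":0,"dy":0,"dz":0,"wx":0,"wy":0,"wz":0}]'|egrep 'pos|force'
```

```text
time_s: 11.1
position: [0.5015, 0.1872, 0.0219]
force: [8.1, -4.3, -4.5]
position: [0.5015, 0.1872, 0.0219]
force: [8.5, -4.1, -5.1]
```

Tug held at about 9 N for over 0.8 s. Easing off, centring the leg in the loop, then lowering.

```bash
python3 -m handwheel '[{"hand":-1,"dx":0.4,"dy":-0.11,"dz":0,"wx":0,"wy":0,"wz":0},{"hand":-1,"dx":0.4,"dy":-0.11,"dz":0,"wx":0,"wy":0,"wz":0},{"hand":-1,"dx":0.3,"dy":-0.1,"dz":0,"wx":0,"wy":0,"wz":0},{"hand":-1,"dx":0.1,"dy":-0.28,"dz":0,"wx":0,"wy":0,"wz":0},{"hand":-1,"dx":0,"dy":-0.24,"dz":0,"wx":0,"wy":0,"wz":0},{"hand":-1,"dx":0,"dy":0,"dz":0,"wx":0,"wy":0,"wz":0}]'; python3 -m handwheel '[{"hand":-1,"dx":0,"dy":0,"dz":-0.5,"wx":0,"wy":0,"wz":0},{"hand":-1,"dx":0,"dy":0,"dz":-0.5,"wx":0,"wy":0,"wz":0},{"hand":-1,"dx":0,"dy":0,"dz":-0.2,"wx":0,"wy":0,"wz":0},{"hand":-1,"dx":0,"dy":0,"dz":0,"wx":0,"wy":0,"wz":0},{"hand":-1,"dx":0,"dy":0,"dz":0,"wx":0,"wy":0,"wz":0}]'
```

```text
time_s: 11.9
position: [0.5091, 0.179, 0.0214]
tcp_rot: [[-0.964, 0.267, -0.001], [0.267, 0.964, -0.0], [0.001, -0.0, -1.0]]
force: [1.2, -0.2, -2.2]
opening: 0.272
time_s: 12.4
position: [0.5097, 0.1793, 0.0094]
tcp_rot: [[-0.964, 0.266, -0.0], [0.266, 0.964, -0.0], [0.0, -0.0, -1.0]]
force: [-0.3, 1.2, -2.0]
opening: 0.274
```

```bash
python3 -m handwheel '[{"hand":-1,"dx":0,"dy":0,"dz":-0.15,"wx":0,"wy":0,"wz":0},{"hand":-1,"dx":0,"dy":0,"dz":0,"wx":0,"wy":0,"wz":0},{"hand":-1,"dx":0,"dy":0,"dz":-0.1,"wx":0,"wy":0,"wz":0},{"hand":-1,"dx":0,"dy":0,"dz":0,"wx":0,"wy":0,"wz":0},{"hand":-1,"dx":0,"dy":0,"dz":0,"wx":0,"wy":0,"wz":0}]'|egrep 'pos|force';python3 - <<'E'
from h import *
snap('scene','scene7')
p=cv2.imread('pics/scene7.png')[230:400,280:460]
cv2.imwrite('pics/scene7c.png',cv2.resize(p,None,fx=3.5,fy=3.5,interpolation=cv2.INTER_CUBIC))
E
```

```text
position: [0.5097, 0.1792, 0.0071]
force: [0.3, -0.1, -1.5]
```

View pics/scene7c.png

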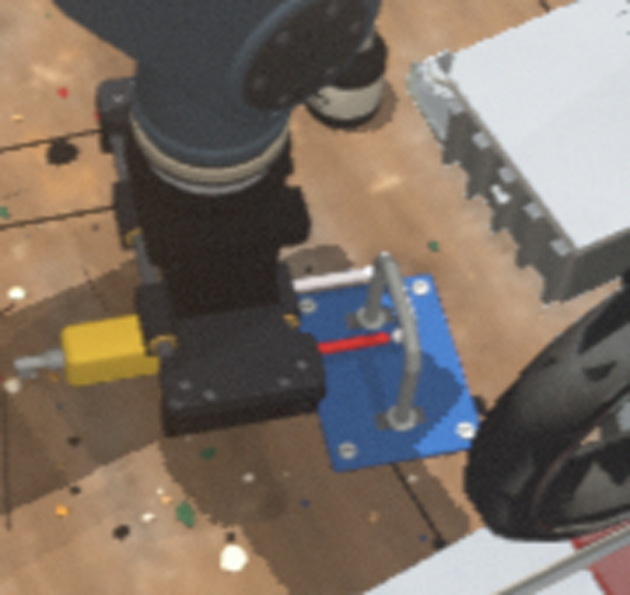

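The leg is inside the loop with the gate shut, and the fob is about 0.6 mm above the bench. Lowering the last bit and releasing.

```bash
python3 -m handwheel '[{"hand":-1,"dx":0,"dy":0,"dz":-0.1,"wx":0,"wy":0,"wz":0},{"hand":-1,"dx":0,"dy":0,"dz":0,"wx":0,"wy":0,"wz":0},{"hand":0.2,"dx":0,"dy":0,"dz":0,"wx":0,"wy":0,"wz":0},{"hand":0.2,"dx":0,"dy":0,"dz":0,"wx":0,"wy":0,"wz":0},{"hand":0.2,"dx":0,"dy":0,"dz":0,"wx":0,"wy":0,"wz":0},{"hand":0.2,"dx":0,"dy":0,"dz":0,"wx":0,"wy":0,"wz":0},{"hand":0.2,"dx":0,"dy":0,"dz":0,"wx":0,"wy":0,"wz":0},{"hand":0.2,"dx":0,"dy":0,"dz":0,"wx":0,"wy":0,"wz":0}]'
```

```text
time_s: 13.75
position: [0.5097, 0.1792, 0.006]
tcp_rot: [[-0.964, 0.266, -0.0], [0.266, 0.964, -0.0], [0.0, -0.0, -1.0]]
force: [-0.4, 0.5, 0.1]
opening: 0.593
```

```bash
python3 -m handwheel '[{"hand":0.2,"dx":0,"dy":0,"dz":1,"wx":0,"wy":0,"wz":0},{"hand":0.2,"dx":0,"dy":0,"dz":2,"wx":0,"wy":0,"wz":0},{"hand":0.2,"dx":0,"dy":0,"dz":4,"wx":0,"wy":0,"wz":0},{"hand":0.2,"dx":0,"dy":0,"dz":4,"wx":0,"wy":0,"wz":0},{"hand":0.2,"dx":0,"dy":0,"dz":4,"wx":0,"wy":0,"wz":0},{"hand":0.2,"dx":0,"dy":0,"dz":4,"wx":0,"wy":0,"wz":0},{"hand":0.2,"dx":0,"dy":3,"dz":1,"wx":0,"wy":0,"wz":0},{"hand":0.2,"dx":0,"dy":4,"dz":0,"wx":0,"wy":0,"wz":0},{"hand":0.2,"dx":0,"dy":4,"dz":0,"wx":0,"wy":0,"wz":0},{"hand":0.2,"dx":0,"dy":4,"dz":0,"wx":0,"wy":0,"wz":0}]'; python3 -m handwheel '[{"hand":0.2,"dx":-1,"dy":4,"dz":0,"wx":0,"wy":0,"wz":0},{"hand":0.2,"dx":-1,"dy":4,"dz":0,"wx":0,"wy":0,"wz":0},{"hand":0.2,"dx":-1,"dy":4,"dz":0,"wx":0,"wy":0,"wz":0},{"hand":0.2,"dx":-1,"dy":3,"dz":0,"wx":0,"wy":0,"wz":0},{"hand":0.2,"dx":0,"dy":0,"dz":0,"wx":0,"wy":0,"wz":0},{"hand":0.2,"dx":0,"dy":0,"dz":0,"wx":0,"wy":0,"wz":0},{"hand":0.2,"dx":0,"dy":0,"dz":0,"wx":0,"wy":0,"wz":0}]';python3 - <<'E'
from h import *
snap('scene','scene8');snap('top','top8')
p=cv2.imread('pics/scene8.png')[180:400,220:460]
cv2.imwrite('pics/scene8c.png',cv2.resize(p,None,fx=2.7,fy=2.7,interpolation=cv2.INTER_CUBIC))
p=cv2.imread('pics/top8.png')[130:320,300:550]
cv2.imwrite('pics/top8c.png',cv2.resize(p,None,fx=3.2,fy=3.1,interpolation=cv2.INTER_CUBIC))
for n,lx in (('scene8',(.5979,.1533)),('top8',(.6005,.1544))):
    W,p=world(n); hsv=cv2.cvtColor(p,cv2.COLOR_RGB2HSV); H,S,V=[hsv[...,i].astype(int) for i in range(3)]; z=W[...,2]
    m=(H>22)&(H<36)&(S>130)&(z>.024)&(z<.04)&(W[...,0]>.4)&(W[...,0]<.56)&(W[...,1]>.12)&(W[...,1]<.25)
    q=W[m]; c,sz,an=cv2.minAreaRect(q[:,:2].astype(np.float32)*1000)
    pl=np.linalg.lstsq(np.c_[q[:,:2],np.ones(len(q))],q[:,2],rcond=None)[0]
    print(n,m.sum(),c,sz,an,'ztop',np.median(q[:,2]),'slope',pl[:2])
    a=np.radians(an-90 if sz[1]>sz[0] else an); u=np.array([np.cos(a),np.sin(a)]); v=np.array([-u[1],u[0]])
    O=np.array(c)/1000; print('leg in fob',(np.array(lx)-O)@u,(np.array(lx)-O)@v)
    X=(W[...,:2]-O)@u*1000;Y=(W[...,:2]-O)@v*1000
    r=(z>.005)&(z<.03)&((H<6)|(H>174))&(S>130)&(abs(Y)<40)&(X>50)&(X<150)
    print('gate',r.sum(),np.polyfit(X[r],Y[r],1),np.median(Y[r]))
    for nm,(x0,y0) in dict(ink=(.655,.287),jar=(.68,.415),tape=(.519,.585)).items():
        b=(z>.02)&(np.hypot(W[...,0]-x0,W[...,1]-y0)<.06)&(z<.09); print(nm,b.sum(),W[b].mean(0).round(4))
E
```

```text
time_s: 14.75
position: [0.5095, 0.3305, 0.2073]
tcp_rot: [[-0.964, 0.267, 0.001], [0.267, 0.964, 0.0], [-0.001, 0.001, -1.0]]
force: [0.3, 0.3, 0.6]
opening: 0.602
time_s: 15.45
position: [0.4699, 0.4781, 0.2063]
tcp_rot: [[-0.964, 0.267, -0.0], [0.267, 0.964, -0.001], [-0.0, -0.001, -1.0]]
force: [0.2, -0.0, -0.3]
opening: 0.594
scene8 552 (483.59295654296875, 186.02711486816406) (25.310100555419922, 88.01318359375) 74.61974334716797 ztop 0.03070951512429558 slope [0.01026412 0.03640427]
leg in fob 0.11889336125725909 -0.0012380954860265723
gate 70 [-4.55891345e-03 -2.02586304e+01] -20.453186141165126
ink 619 [0.6555 0.2802 0.0511]
jar 699 [0.6773 0.4131 0.0426]
tape 433 [0.5158 0.5756 0.0475]
top8 547 (485.67327880859375, 187.4320526123047) (24.14040184020996, 87.99404907226562) 74.80110931396484 ztop 0.029692362531809926 slope [-0.01126607 -0.0407542 ]
leg in fob 0.11947029240449875 -0.0017724649882551837
gate 32 [-1.14385656e-02 -1.88763604e+01] -19.870280870404233
ink 496 [0.658  0.2902 0.0556]
jar 716 [0.6809 0.4165 0.0399]
tape 0 [nan nan nan]<stdin>:19: RuntimeWarning: Mean of empty slice.
  ret = um.true_divide(
```

View pics/scene8c.png

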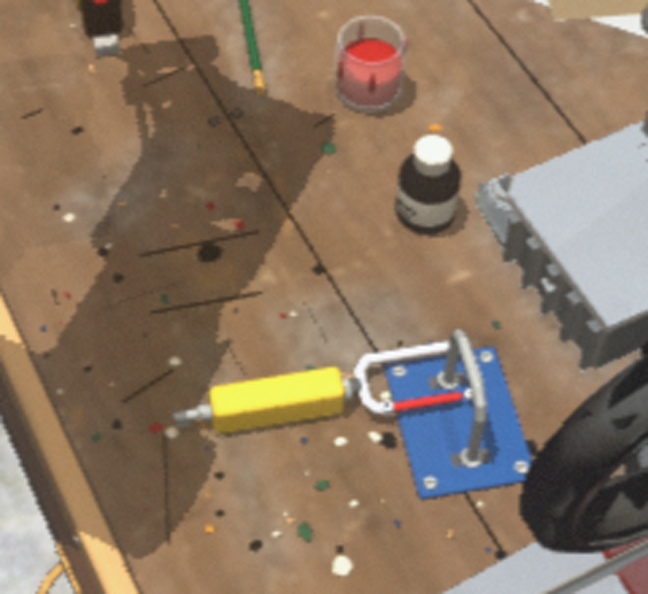

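View pics/top8c.png

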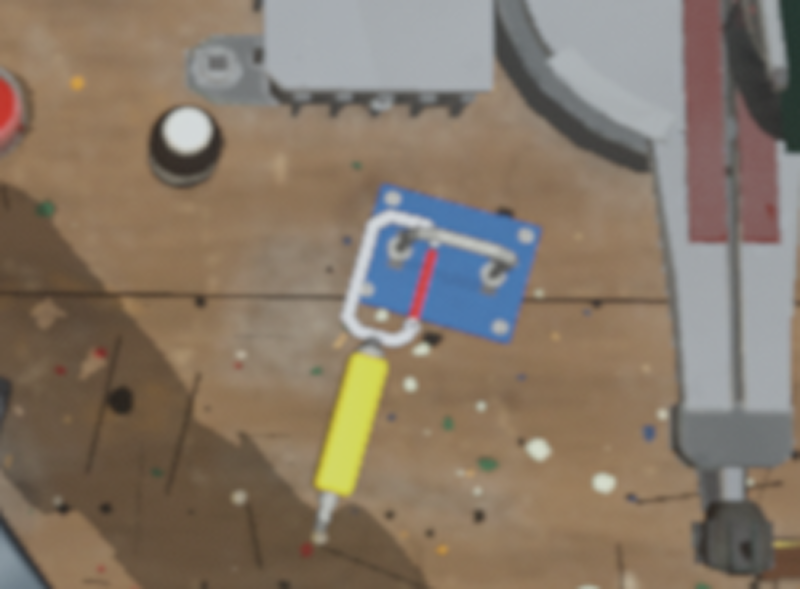

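Both views show the fob flat on the bench, the gate shut (scene 400–460,400; top 425,285) and the left leg inside the loop. The bystanders are where they were; the tape is hidden from the top camera but unmoved in the scene view. Handing in.

```bash
python3 -c "
from h import *
print(hand_in())"
```

```text
the job is handed in; nothing more can be done
None
```

The key fob is clipped to the left leg of the eye and lying flat on the bench, and the gripper has let go and moved clear. I handed the job in at about 15.6 s; no verdict is reported.

- **Clipping:** I pressed the gate onto the left leg, reading about 3 N at the wrist. I then drew back until the gate snapped shut and the leg seated at fob x of about 129 mm.
- **Tug:** The wrist read about 9 N and held for over 0.8 s. That is slightly under the 10 N aimed for. No reading I took passed 12 N, against the 20 N limit.
- **Final pose:** Both cameras put the leg at fob (0.119, -0.0015) m. The gate's line is within about 0.01 rad of shut, and the fob's top is at about 30 mm.
- **Tilt:** Plane fits of the fob's top gave a slope of about 0.04, with opposite signs in the two views, so I read that as camera noise.
- **Bystanders:** The ink bottle and paint jar are unmoved within measuring noise. The final top view did not show the tape measure; the scene view puts it 3 mm from its first measurement, when its outline was cut differently.

The first move call was refused because its rows lacked some keys; it moved nothing.

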